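Take a contact reading on the ringed spot of a chocolate slab

ROBOT

A 6-joint arm with a two-finger parallel gripper is mounted at the origin on the work surface. World frame = base frame: x ahead of the robot, y to its left, z up, the work surface at z = 0. Lengths are in m, angles in rad, forces in N, time in s.
With the tool pointing down it reaches from about 0.35 to 0.875 m from the base axis. Payload 4.2 kg.
Tool frame: the origin (TCP) lies at the very end of the fingers, on their centre line; the grasp point (between the pads) lies manip.hold_point_z behind it (manip.hold_point_z is the distance from the TCP to the grasp point, in m); y points along the fingers, x is the direction in which the jaws open and shut, and the axes are right-handed (so a half turn about y gives the same grasp; the last joint's range is limited). The gripper opens to 87 mm and grips with 3 to 60 N. Pads are 19 mm wide; open, the fingers measure 117 mm over their backs; the gripper's body (75 mm by 190 mm) begins 51 mm behind the grasp point.
Start: joints at [-0.914, 0.385, 0.008, 0, -1.194, -0.259], TCP at [0.242, -0.576, 0.223] pointing down, gripper open.
Joint ranges: [-3.14, 3.14], [-1.21, 2.06], [-1.07, 1.41], [-3.16, 2.05], [-2.99, -0.16], [-3.1, 3.1]. Speed limits (rad/s): [2.79, 2.79, 3.14, 3.14, 3.14, 3.14].

INTERFACE

Orientations are given as a 3x3 rotation matrix whose columns are the frame's x, y, z axes.
In Python, from bench import manip gives the robot as it stands.
- The arm moves only by the shell command python3 -m crank 'ROWS'. ROWS is a JSON object of lists of equal length, an entry for each row: "translation": the shift along the world's x, y, z in m, a list of three; "twist": the turn, a rotation vector about the world's x, y, z in degrees, a list of three; "hand": the closure, from -1 (fully open) to 1 (shut). A call has 1 to 10 rows; each row shifts and turns the commanded pose from where the row before left it; what a row does not reach is not made up. A row lasts 1/12 s, in which the tool goes at most 41.7 mm and 7.16 degrees, less where a joint would pass 70% of its speed; a pose out of reach is approached as far as the arm can. A call is refused whole if a number of a shift passes 0.0417 or a number of a turn 7.16, either way. A call with a gripper value outside its range is refused whole. The fingers move at their own pace and stop on an object; the grip force is fixed at half the most. Time passes only in rows, so rows that do not move let the fingers close. It gives the time, the measured TCP pose, the force and the opening at its end, in the units of the state.
- manip.get_obs(): the state, without advancing time (a new reading comes with each control period).
- manip.read_camera(name): name is "scene" or "top" or "wrist"; returns (picture, depth): 480x640x3 uint8, red, green, blue; 480x640 float32, m along the optical axis (not along the pixel's ray), 0 where there is no reading.
- manip.camera_model(name): a dict with "fx", "fy", "cx", "cy" (pixels), "extrinsics" (4x4, takes a point from camera to world coordinates). Camera axes: x right, y down, z forward; pixel columns grow to the right and rows downward; lengths in m; the calibration is good to about 2 mm. A picture is of the moment at which its call begins: read the wrist's pose just before it. camera_model takes no time and is no camera call; for the wrist camera it gives the pose at the moment of the call.
- manip.sign_off(): hands the job in, once; it reports no verdict.
The state is a dict: "time_s": time; "joints": joint angles; "dq": joint speeds; "tau": joint torques, N m; "ee_pos": TCP position; "orientation": TCP orientation; "contact_force": force on the tool from outside, world axes, zero at the start; "torque": the same for the moment, N m; "grip_width": finger opening in m.
Only numpy, scipy, OpenCV 4.12 (cv2) and the standard library are available. Lean on these libraries where they do the work, as an engineer would, in place of code of your own. Each camera call takes 0.05 s, during which the arm holds its last target. There are 200 camera calls.

TASK

Take the sprung contact probe out of its holder and check it first on the reference block: press its tip upright on the round stud, plunger about half-way in, for a second. Then press it just as gently, square to the sloping chocolate slab, on the spot inside the steel ring, plunger again about half-way in. Finish while still gripping the probe and holding it there, plunger half in; bump nothing hard and leave the other things on the table where they are.

Things in the scene. Friction and masses are not known exactly. Their poses are not given: they have to be found in the camera images.
- probe: Black hand-held contact probe, 110 to 185 g, standing upright in the holder. Handle: box 26 mm (its x) by 36 mm (its y) by 75 mm tall, small display on its -x face. Origin: centre of the handle's underside, z along the probe up towards the handle's top (75 mm). Below the origin a steel stem, 16 mm across and 25 mm long, then the brass plunger, 10 mm across with a ball end, sticking out 14 mm more: the tip is 39 mm below the origin on the probe's axis.
- plunger (a joint): How far the sprung plunger is pushed into the stem: 0 = fully out, 0.012 m = fully in (hard stop); 0.006 is half-way, which a thin dark line round the plunger shows (the line, 8 mm above the tip when the plunger is out, then nears the stem's mouth). The spring pushes about 1 N at the start of travel, 3.2 N half-way and 5.3 N just before the stop (350 N/m).
- tip (a point): Lowest point of the plunger's ball end; moves with the plunger.
- holder: Fixed grey holder block, 70 x 70 mm and 50 mm tall, with a vertical through hole 21 mm across in the middle of its top; the probe's stem hangs in it and the handle's underside rests on the top. Origin: centre of its underside, z up. It may stand on the left or the right.
- stud (a point): Centre of the top face of the reference block's round steel stud, 30 mm above the table. The stud is 30 mm across and 12 mm high on a fixed square aluminium block 60 x 60 x 18 mm, on the other side of the table from the holder. Rigid.
- slab: Brown chocolate slab, 170 mm (its x) by 220 mm (its y), 20 mm thick, fixed on an aluminium stand that slopes 20 degrees down towards the robot. Origin: centre of its upper face, 70 mm above the table; z points out of the face, square to it; x up the slope. Rigid. The stand's board reaches 100 mm from the origin along x and 125 mm along y; a lip at its lower edge stays below the face.
- spot (a point): The marked spot: the point of the slab's face at the centre of a thin steel ring that is fixed on the slab, 42 mm outside, 30 mm inside, 3 mm thick. It lies half-way up the slab, somewhere along the slab's y.
- bowl: Bystander: loose steel bowl, 140 mm across, 50 mm high.
- jar: Bystander: loose brown jar with black cap, 80 mm across, 115 mm high.
- brush: Bystander: loose brush, about 170 mm long, lying flat between the robot and the slab's stand.
- tape: Bystander: loose roll of brown tape, 90 mm across, 24 mm high.
- weight: Bystander: loose steel knobbed scale weight, 34 mm across, 45 mm high.
Mind the look-alikes: they are no part of the job. Leave any purple look-alike of the probe alone.

How it is judged:
By the outcome, as a careful person would: the job done as asked, in the order asked, and still so for the second after the job is handed in, while the arm keeps its last pose, push and grip.
It also fails if it takes over 56 s, if anything falls off the work surface, if the arm or the gripper's body presses on something with over 40 N, if the wrist force passes 120 N, or if a joint passes its speed limit or range.

## Working session

There is one attempt and no reset: what is moved stays moved. The work goes in short steps, Python scripts to look and compute and a shell command to move; the robot and the scene stay as the last step left them, time stands still between calls to the robot, and variables do not carry over. Pictures are saved under pics/ and viewed, about 8 in all and at most 12, crops included, and the job is handed in when it is done.

```bash
mkdir -p pics; ls; cat > h.py <<'E'
import numpy as np, cv2
from bench import manip
def shot(n,fn=None):
    m=manip.camera_model(n); p,d=manip.read_camera(n)
    if fn: cv2.imwrite('pics/'+fn,p[:,:,::-1]); np.savez('pics/'+fn[:-4]+'.npz',p=p,d=d,**{k:np.array(v) for k,v in m.items()})
    return p,d,m
def world(m,u,v,z):  # depth point
    c=np.array([(u-m['cx'])/m['fx']*z,(v-m['cy'])/m['fy']*z,z]); E=np.array(m['extrinsics']); return E[:3,:3]@c+E[:3,3]
def plane(m,u,v,h):
    E=np.array(m['extrinsics']); r=E[:3,:3]@np.array([(u-m['cx'])/m['fx'],(v-m['cy'])/m['fy'],1]); o=E[:3,3]
    return o+r*(h-o[2])/r[2]
E
python3 - <<'E'
from h import *
print(manip.hold_point_z); o=manip.get_obs(); print(o)
for n in('scene','top'):
    p,d,m=shot(n,n+'.png'); print(n,m)
E
```

```text
pics
0.0187
{'time_s': 0.0, 'joints': array([-9.14405018e-01,  3.85557289e-01,  6.61398149e-03, -5.04661989e-04,
       -1.19400686e+00, -2.58620524e-01]), 'dq': array([-0.00154855,  0.00045534,  0.00224643,  0.00134445,  0.00162096,
       -0.00113252]), 'tau': array([ 1.84039704e-04, -3.90662384e+01,  1.87410843e+01,  4.21987787e+00,
        1.11343220e-02, -1.83511675e-04]), 'ee_pos': array([ 0.24189355, -0.57562839,  0.22145369]), 'orientation': array([[-3.87191436e-01, -9.42632851e-04, -9.21998863e-01],
       [ 9.21996715e-01,  1.99260912e-03, -3.87192571e-01],
       [ 2.20216378e-03, -9.99997570e-01,  9.75832058e-05]]), 'contact_force': array([-0.30396268, -0.6233347 ,  0.51130048]), 'torque': array([0.01296884, 0.03096537, 0.04566395]), 'grip_width': 0.087134184015437}
scene {'fx': 479.4247211642442, 'fy': 479.4247211642442, 'cx': 320.207492408317, 'cy': 247.18804195466743, 'extrinsics': array([[ 0.70395991,  0.61789236, -0.35021346,  0.87467108],
       [ 0.71011209, -0.6029721 ,  0.36354568, -0.35564111],
       [ 0.01346315, -0.5046124 , -0.86324103,  0.91718112],
       [ 0.        ,  0.        ,  0.        ,  1.        ]])}
top {'fx': 469.30098249900084, 'fy': 469.30098249900084, 'cx': 325.2529688170392, 'cy': 240.24682261718144, 'extrinsics': array([[-0.0042546 , -0.99743286,  0.07148137,  0.41468202],
       [-0.9999447 ,  0.00493097,  0.00928835,  0.01396598],
       [-0.00961697, -0.0714379 , -0.99739869,  1.19932795],
       [ 0.        ,  0.        ,  0.        ,  1.        ]])}
```

View pics/top.png

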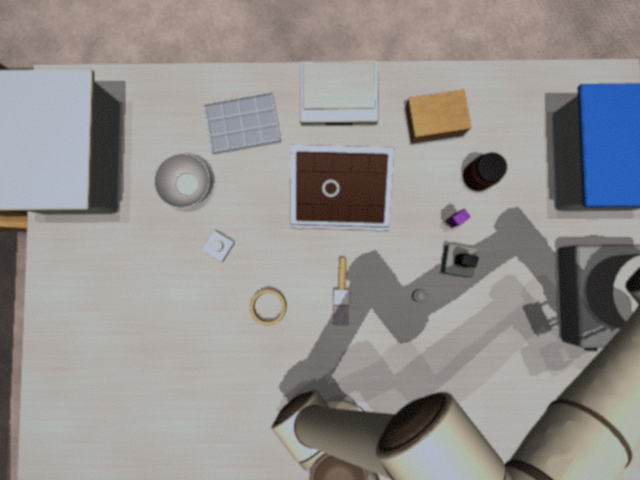

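View pics/scene.png

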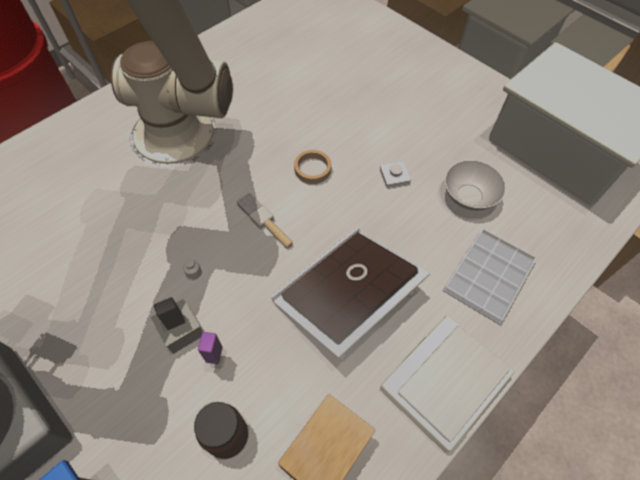

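```bash
cat >> h.py <<'E'
def cloud(f):
    a=np.load('pics/'+f+'.npz'); d=a['d']; v,u=np.mgrid[:480,:640]; E=a['extrinsics']
    c=np.stack([(u-a['cx'])/a['fx']*d,(v-a['cy'])/a['fy']*d,d],-1); return c@E[:3,:3].T+E[:3,3], a
E
python3 - <<'E'
from h import *
def rect(P): 
    r=cv2.minAreaRect((P[:,:2]*1000).astype(np.float32)); return np.round(r[0],1),np.round(r[1],1),round(r[2],1),len(P)
for f in('top','scene'):
    W,a=cloud(f); p=a['p'].astype(int); m={k:a[k] for k in('fx','fy','cx','cy','extrinsics')}
    ok=a['d']>0
    win={'top':{'probe':(440,236,495,285),'stud':(200,225,240,265)},'scene':{'probe':(145,290,208,355),'stud':(375,155,415,192)}}[f]
    x0,y0,x1,y1=win['probe']; w=W[y0:y1,x0:x1][ok[y0:y1,x0:x1]]
    print(f,'zmax',np.round(np.percentile(w[:,2],[50,90,98]),4))
    for lo,hi,n in((.115,.14,'handle top'),(.04,.056,'holder top')):
        s=w[(w[:,2]>lo)&(w[:,2]<hi)]; print(n,rect(s),s.mean(0).round(4) if len(s) else 0)
    x0,y0,x1,y1=win['stud']; w=W[y0:y1,x0:x1][ok[y0:y1,x0:x1]]
    for lo,hi,n in((.025,.035,'stud'),(.012,.022,'block')):
        s=w[(w[:,2]>lo)&(w[:,2]<hi)]; print(n,rect(s),s.mean(0).round(4))
    # slab: brown dark
    hsv=cv2.cvtColor(a['p'],cv2.COLOR_RGB2HSV)
    b={'top':(285,140,400,235),'scene':(270,225,435,360)}[f]
    M=np.zeros((480,640),bool); M[b[1]:b[3],b[0]:b[2]]=1
    br=M&(hsv[...,2]<110)&(hsv[...,1]>60)&ok&(W[...,2]>.03)
    s=W[br]; c=s.mean(0); n=np.linalg.svd(s-c,full_matrices=False)[2][2]; n*=np.sign(n[2])
    print('slab n',n.round(4),'tilt',np.degrees(np.arccos(n[2])).round(2),'az',np.degrees(np.arctan2(n[1],n[0])).round(2),'mean',c.round(4),'rms',((s-c)@n).std())
    xa=np.array([0,0,1])-n*n[2]; xa/=np.linalg.norm(xa); ya=np.cross(n,xa)
    q=np.c_[(s-c)@xa,(s-c)@ya]; ext=np.percentile(q,[.3,99.7],axis=0); print('ext',ext.round(4).tolist()); org=c+xa*ext[:,0].mean()+ya*ext[:,1].mean(); print('origin',org.round(4))
    r={'top':(315,172,348,204),'scene':(338,255,376,288)}[f]
    R=np.zeros((480,640),np.uint8); R[r[1]:r[3],r[0]:r[2]]=255
    R[hsv[...,2]<120]=0
    cs=max(cv2.findContours(R,0,1)[0],key=cv2.contourArea); e=cv2.fitEllipse(cs); print('ring ell',e)
    E=m['extrinsics']; ray=E[:3,:3]@np.array([(e[0][0]-m['cx'])/m['fx'],(e[0][1]-m['cy'])/m['fy'],1]); o=E[:3,3]
    cc=org+n*.0015; sp=o+ray*((cc-o)@n)/(ray@n); print('spot',sp.round(4),'slabxy',((sp-org)@xa).round(4),((sp-org)@ya).round(4))
a=np.load('pics/top.npz')['p'][225:295,430:510]; b=np.load('pics/scene.npz')['p'][280:370,140:230]
i=np.hstack([cv2.resize(a,(400,400),interpolation=2),cv2.resize(b,(400,400),interpolation=2)]); cv2.imwrite('pics/crop.png',i[:,:,::-1])
E
```

```text
top zmax [0.0012 0.0694 0.1244]
handle top (array([ 445.3, -306.4]), array([35.9, 26.3]), 72.5, 192) [ 0.4454 -0.3052  0.1234]
holder top (array([ 445.5, -307.4]), array([72.6, 70.2]), 79.9, 581) [ 0.4449 -0.301   0.0491]
stud (array([486.8, 297.4]), array([28.4, 27.8]), 86.7, 112) [0.4867 0.2974 0.0293]
block (array([486.9, 297.5]), array([61. , 59.5]), 58.9, 436) [0.4864 0.2966 0.0169]
slab n [-0.3428  0.0116  0.9393] tilt 20.06 az 178.07 mean [ 0.6256 -0.014   0.0704] rms 0.002143341627754434
ext [[-0.0829, -0.1046], [0.0797, 0.1069]]
origin [ 0.6241 -0.0128  0.0699]
ring ell ((330.27386474609375, 187.8462371826172), (16.173015594482422, 16.600627899169922), 58.59981155395508)
spot [0.6232 0.0117 0.0708] slabxy -0.0014 0.0245
scene zmax [0.0027 0.1129 0.1249]
handle top (array([ 492.4, -303.7]), array([125.5,  39.6]), 2.7, 315) [ 0.4512 -0.3056  0.1232]
holder top (array([ 445.4, -305.6]), array([69.8, 73. ]), 80.1, 891) [ 0.4554 -0.3073  0.0491]
stud (array([488.9, 298.7]), array([29.5, 27.7]), 87.9, 105) [0.4888 0.298  0.0294]
block (array([488.1, 298. ]), array([60.6, 62.3]), 56.7, 397) [0.4906 0.295  0.0174]
slab n [-0.3412  0.0126  0.9399] tilt 19.96 az 177.89 mean [0.6294 0.018  0.0717] rms 0.001291120486738202
ext [[-0.0883, -0.0783], [0.0788, 0.0743]]
origin [0.6248 0.0161 0.07  ]
ring ell ((356.25067138671875, 271.6195373535156), (15.216038703918457, 20.582996368408203), 78.44388580322266)
spot [0.6212 0.0127 0.0704] slabxy -0.0032 -0.0036
```

View pics/crop.png

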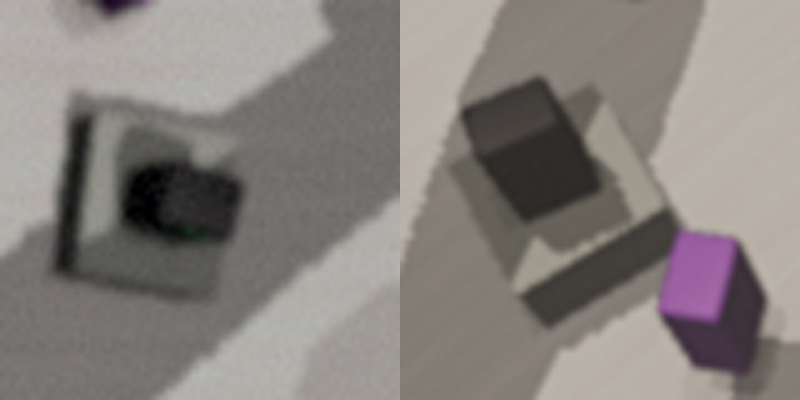

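Probe candidates: the black one in the grey holder (top 467,260; scene 168,313), a purple look-alike (top 458,218; scene 209,348), and the jar's black cap (top 490,170). I choose the black one in the holder; the crop confirms it. A green glint on the robot-facing side is the display (the -x face). I'll grip across the 36 mm y faces, which keeps the fingers clear of the purple one.

```bash
python3 -m crank '{"translation":[[0.010,0.013,0],[0.0213,0.0285,0],[0.0213,0.0285,0],[0.0213,0.0285,0],[0.0213,0.0285,0],[0.0213,0.0285,0],[0.0213,0.0285,0],[0.0213,0.0285,0],[0.0213,0.0285,0],[0.0223,0.029,0]],"twist":[[0,0,-4],[0,0,-4],[0,0,-4],[0,0,-4],[0,0,-4],[0,0,-4],[0,0,-4],[0,0,-4],[0,0,-4],[0,0,-4]],"hand":[-1,-1,-1,-1,-1,-1,-1,-1,-1,-1]}'
python3 -m crank '{"translation":[[0,0,0],[0,0,0]],"twist":[[0,0,0],[0,0,0]],"hand":[-1,-1]}'
python3 - <<'E'
from h import *
o=manip.get_obs(); print(o['ee_pos'],o['orientation'].round(4),o['joints'].round(3))
p,d,m=shot('wrist','w1.png'); print(m['extrinsics'])
W,a=cloud('w1'); ok=a['d']>0
s=W[ok&(W[...,2]>.115)&(W[...,2]<.135)&(abs(W[...,0]-.445)<.05)&(abs(W[...,1]+.306)<.05)]
if len(s):
    r=cv2.minAreaRect((s[:,:2]*1000).astype(np.float32)); print('handle',r,len(s),s[:,2].mean())
s=W[ok&(W[...,2]>.045)&(W[...,2]<.054)&(abs(W[...,0]-.445)<.06)&(abs(W[...,1]+.306)<.06)]
if len(s): print('holder',cv2.minAreaRect((s[:,:2]*1000).astype(np.float32)),len(s))
E
```

```text
time_s: 0.93
ee_pos: [0.4452, -0.3045, 0.2223]
orientation: [[0.299, -0.001, -0.954], [0.954, 0.0, 0.299], [0.0, -1.0, 0.001]]
contact_force: [0.3, -0.2, -0.5]
grip_width: 0.0869
time_s: 1.1
ee_pos: [0.4456, -0.3046, 0.2222]
orientation: [[0.292, -0.001, -0.956], [0.956, 0.0, 0.292], [0.0, -1.0, 0.001]]
contact_force: [0.4, 1.0, -0.1]
grip_width: 0.0871
[ 0.44563981 -0.30456625  0.22218526] [[ 2.923e-01 -7.000e-04 -9.563e-01]
 [ 9.563e-01  4.000e-04  2.923e-01]
 [ 2.000e-04 -1.000e+00  8.000e-04]] [-0.299  0.241 -0.202 -0.    -1.129 -1.568]
[[ 2.91868605e-01  9.19560766e-01  2.63098298e-01  3.74882742e-01]
 [ 9.56458254e-01 -2.80773311e-01 -7.97117096e-02 -2.83449266e-01]
 [ 5.71219401e-04  2.74907884e-01 -9.61470400e-01  3.84176327e-01]
 [ 0.00000000e+00  0.00000000e+00  0.00000000e+00  1.00000000e+00]]
handle ((446.2210693359375, -305.8689880371094), (35.60457992553711, 27.007640838623047), 72.73389434814453) 1761 0.12415024159741173
holder ((446.5145568847656, -305.9174499511719), (70.16240692138672, 70.37667846679688), 80.07522583007812) 3420
```

View pics/w1.png

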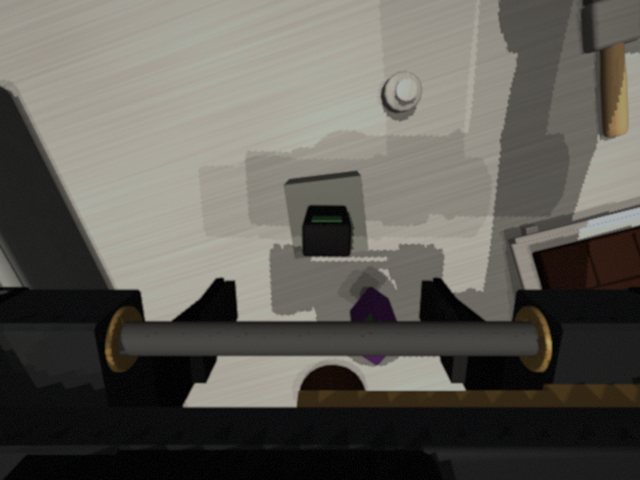

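```bash
python3 - <<'E'
from h import *
for f in('top','w1'):
    W,a=cloud(f); h=cv2.cvtColor(a['p'],cv2.COLOR_RGB2HSV); M=(h[...,0]>125)&(h[...,0]<160)&(h[...,1]>90)&(a['d']>0)&(W[...,2]<.2); s=W[M]; print(f,s.min(0),s.max(0))
E
python3 -m crank '{"translation":[[0.0005,-0.0013,-0.015],[0,0,-0.02],[0,0,-0.025],[0,0,-0.025],[0,0,-0.025],[0,0,-0.02],[0,0,-0.012],[0,0,-0.004],[0,0,0]],"twist":[[0,0,0],[0,0,0],[0,0,0],[0,0,0],[0,0,0],[0,0,0],[0,0,0],[0,0,0],[0,0,0]],"hand":[-1,-1,-1,-1,-1,-1,-1,-1,-1]}'
```

```text
top [ 0.44125065 -0.33955476  0.0425703 ] [ 0.68412438 -0.2721818   0.11759307]
w1 [ 0.42962121 -0.31765886  0.01341797] [ 0.56285467 -0.27302324  0.12226426]
time_s: 1.9
ee_pos: [0.4439, -0.3082, 0.0754]
orientation: [[0.297, -0.003, -0.955], [0.955, 0.001, 0.297], [-0.0, -1.0, 0.003]]
contact_force: [0.6, -0.3, -0.1]
grip_width: 0.087
```

```bash
python3 -m crank '{"translation":[[0.002,0.002,0],[0,0,0],[0,0,0],[0,0,0],[0,0,0],[0,0,0],[0,0,0],[0,0,0],[0,0,0],[0,0,0]],"twist":[[0,0,0],[0,0,0],[0,0,0],[0,0,0],[0,0,0],[0,0,0],[0,0,0],[0,0,0],[0,0,0],[0,0,0]],"hand":[-1,-1,0.2,1,1,1,1,1,1,1]}'
```

```text
time_s: 2.73
ee_pos: [0.4473, -0.3054, 0.0765]
orientation: [[0.296, -0.0, -0.955], [0.955, 0.0, 0.296], [0.0, -1.0, 0.0]]
contact_force: [0.3, 0.1, -0.6]
grip_width: 0.0413
```

```bash
python3 -m crank '{"translation":[[0,0,0],[0,0,0],[0,0,0],[0,0,0]],"twist":[[0,0,0],[0,0,0],[0,0,0],[0,0,0]],"hand":[1,1,1,1]}'
python3 -m crank '{"translation":[[0,0,0.006],[0,0,0.010],[0,0,0.012],[0,0,0.015],[0,0,0.015],[0,0,0.02],[0,0,0.02],[0,0,0.015],[0,0,0.01],[0,0,0]],"twist":[[0,0,0],[0,0,0],[0,0,0],[0,0,0],[0,0,0],[0,0,0],[0,0,0],[0,0,0],[0,0,0],[0,0,0]],"hand":[1,1,1,1,1,1,1,1,1,1]}'
python3 - <<'E'
from h import *
o=manip.get_obs(); print(o['ee_pos'],o['contact_force'],o['torque'],o['grip_width'])
p,d,m=shot('wrist','w2.png'); shot('scene','s2.png')
R=o['orientation'];C=m['extrinsics'];print('cam in tool',(R.T@(C[:3,3]-o['ee_pos'])).round(4),(R.T@C[:3,:3]).round(3).tolist())
b=cv2.imread('pics/s2.png')[200:380,80:260]; cv2.imwrite('pics/c2.png',np.hstack([cv2.resize(b,(400,400),interpolation=2),cv2.resize(cv2.imread('pics/w2.png'),(400,300))[[*range(300)]+[299]*100]]))
E
```

```text
time_s: 3.07
ee_pos: [0.4473, -0.3055, 0.0765]
orientation: [[0.296, 0.0, -0.955], [0.955, -0.0, 0.296], [-0.0, -1.0, -0.0]]
contact_force: [0.6, -1.0, -0.1]
grip_width: 0.036
time_s: 3.9
ee_pos: [0.4485, -0.306, 0.2026]
orientation: [[0.296, 0.005, -0.955], [0.955, -0.002, 0.296], [-0.001, -1.0, -0.006]]
contact_force: [0.3, -0.4, -1.2]
grip_width: 0.0356
[ 0.44852266 -0.30598215  0.20258455] [ 0.25748272 -0.38406723 -1.23082854] [-0.04050598 -0.07509763 -0.03617246] 0.03564412769346659
cam in tool [-0.0005 -0.1619  0.074 ] [[1.0, 0.0, 0.0], [-0.0, -0.276, 0.961], [0.0, -0.961, -0.276]]
```

View pics/c2.png

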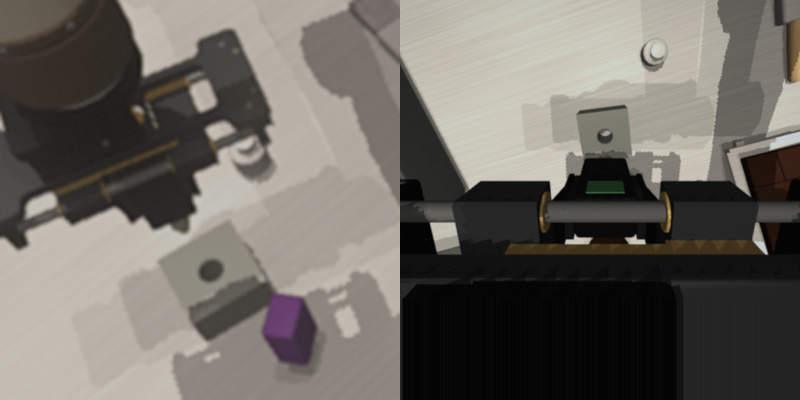

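```bash
python3 -m crank '{"translation":[[0.002,0.010,0],[0.002,0.020,0],[0.002,0.030,0],[0.002,0.034,0],[0.002,0.034,0],[0.002,0.034,0],[0.002,0.034,0],[0.002,0.034,0],[0.002,0.034,0],[0.002,0.034,0]],"twist":[[0,0,0],[0,0,0],[0,0,0],[0,0,0],[0,0,0],[0,0,0],[0,0,0],[0,0,0],[0,0,0],[0,0,0]],"hand":[1,1,1,1,1,1,1,1,1,1]}'
python3 -m crank '{"translation":[[0.002,0.034,0],[0.002,0.034,0],[0.002,0.034,0],[0.002,0.034,0],[0.002,0.034,0],[0.002,0.034,0],[0.002,0.034,0],[0.002,0.030,0],[0.002,0.022,0],[0.002,0.014,0]],"twist":[[0,0,0],[0,0,0],[0,0,0],[0,0,0],[0,0,0],[0,0,0],[0,0,0],[0,0,0],[0,0,0],[0,0,0]],"hand":[1,1,1,1,1,1,1,1,1,1]}'
python3 -m crank '{"translation":[[0,0,0],[0,0,0],[0,0,0],[0,0,0]],"twist":[[0,0,0],[0,0,0],[0,0,0],[0,0,0]],"hand":[1,1,1,1]}'
python3 - <<'E'
from h import *
o=manip.get_obs(); print(o['contact_force'],o['joints'].round(3))
p,d,m=shot('wrist','w3.png'); W,a=cloud('w3'); ok=a['d']>0
for lo,hi in((.025,.034),(.013,.022)):
    s=W[ok&(W[...,2]>lo)&(W[...,2]<hi)&(abs(W[...,0]-.488)<.05)&(abs(W[...,1]-.298)<.05)]
    print(cv2.minAreaRect((s[:,:2]*1000).astype(np.float32)) if len(s) else 0,len(s))
E
```

```text
time_s: 4.83
ee_pos: [0.4661, -0.0055, 0.1985]
orientation: [[0.296, -0.002, -0.955], [0.955, -0.0, 0.296], [-0.001, -1.0, 0.002]]
contact_force: [1.2, 0.7, -1.5]
grip_width: 0.0357
time_s: 5.67
ee_pos: [0.4862, 0.2989, 0.1978]
orientation: [[0.294, -0.002, -0.956], [0.956, -0.002, 0.294], [-0.002, -1.0, 0.002]]
contact_force: [0.0, -0.5, -1.0]
grip_width: 0.0358
time_s: 6.0
ee_pos: [0.487, 0.2953, 0.1994]
orientation: [[0.297, -0.001, -0.955], [0.955, -0.001, 0.297], [-0.001, -1.0, 0.0]]
contact_force: [0.5, 0.6, -0.8]
grip_width: 0.0359
[ 0.48247748  0.5558517  -0.83900983] [ 0.829  0.309 -0.166 -0.    -1.097 -2.702]
((488.02691650390625, 299.2061462402344), (29.08391571044922, 29.01749610900879), 43.336788177490234) 825
((488.63336181640625, 299.2484130859375), (60.21253204345703, 60.465457916259766), 58.45024108886719) 3102
```

```bash
python3 -m crank '{"translation":[[0.002,0.0035,-0.008],[0,0,-0.015],[0,0,-0.02],[0,0,-0.02],[0,0,-0.018],[0,0,-0.011],[0,0,-0.006],[0,0,0],[0,0,0],[0,0,0]],"twist":[[0,0,0],[0,0,0],[0,0,0],[0,0,0],[0,0,0],[0,0,0],[0,0,0],[0,0,0],[0,0,0],[0,0,0]],"hand":[1,1,1,1,1,1,1,1,1,1]}'
cat > look.py <<'E'
import sys; from h import *
o=[]
ref=eval(sys.argv[2]) if len(sys.argv)>2 else None
P=[];F=[]
for k in range(4):
    p,d,m=shot('scene',sys.argv[1]+'.png'); o=manip.get_obs(); P.append(o['ee_pos']);F.append(o['contact_force'])
pw,dw,mw=shot('wrist',sys.argv[1]+'w.png')
print('pos',np.mean(P,0).round(4),np.std(P,0).round(4),'F',np.mean(F,0).round(2),np.std(F,0).round(2)); R=o['orientation']; print(R.round(4).tolist(),o['torque'].round(3))
if ref:
    E=m['extrinsics']; c=E[:3,:3].T@(np.array(ref)-E[:3,3]); u=int(c[0]/c[2]*m['fx']+m['cx']); v=int(c[1]/c[2]*m['fy']+m['cy']); print(u,v)
    a=cv2.resize(p[max(v-50,0):v+30,u-40:u+40],(400,400),interpolation=2); b=cv2.resize(pw[100:340,200:440],(400,400),interpolation=2)
    cv2.imwrite('pics/'+sys.argv[1]+'c.png',np.hstack([a,b])[:,:,::-1])
E
python3 look.py st1 '[.488,.2985,.03]'
```

```text
time_s: 6.88
ee_pos: [0.4901, 0.3006, 0.1027]
orientation: [[0.296, 0.002, -0.955], [0.955, 0.002, 0.296], [0.002, -1.0, -0.001]]
contact_force: [-0.2, 0.1, -1.0]
grip_width: 0.0361
pos [0.4898 0.3005 0.1026] [0.0001 0.0001 0.0001] F [-0.66  0.05 -1.44] [0.26 0.7  0.28]
[[0.2957, 0.0012, -0.9553], [0.9553, 0.0012, 0.2957], [0.0015, -1.0, -0.0008]] [-0.077  0.008  0.042]
396 169
```

View pics/st1c.png

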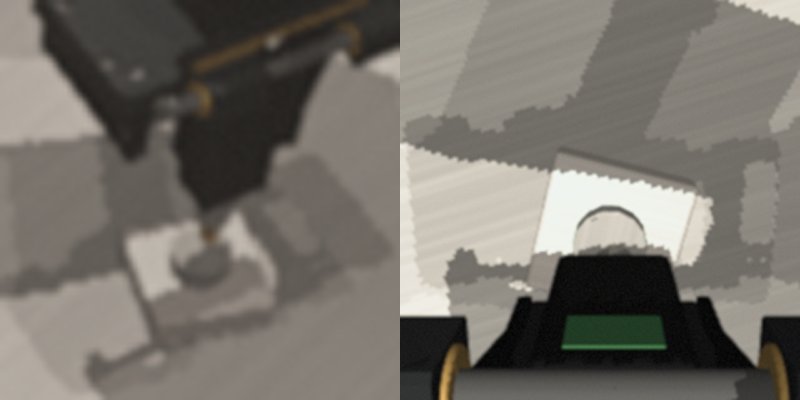

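```bash
python3 -m crank '{"translation":[[-0.001,-0.0015,-0.003],[0,0,-0.003],[0,0,-0.002],[0,0,-0.001],[0,0,-0.001],[0,0,0],[0,0,0],[0,0,0]],"twist":[[0,0,0],[0,0,0],[0,0,0],[0,0,0],[0,0,0],[0,0,0],[0,0,0],[0,0,0]],"hand":[1,1,1,1,1,1,1,1]}'
python3 look.py st2 '[.488,.2985,.03]'
python3 -m crank '{"translation":[[0,0,-0.0015],[0,0,-0.0015],[0,0,0],[0,0,0],[0,0,0]],"twist":[[0,0,0],[0,0,0],[0,0,0],[0,0,0],[0,0,0]],"hand":[1,1,1,1,1]}'
python3 look.py st3 '[.488,.2985,.03]'
```

```text
time_s: 7.8
ee_pos: [0.4883, 0.2985, 0.0917]
orientation: [[0.296, -0.0, -0.955], [0.955, -0.0, 0.296], [-0.0, -1.0, 0.0]]
contact_force: [-0.5, 0.5, 0.9]
grip_width: 0.0357
pos [0.4883 0.2985 0.0916] [0. 0. 0.] F [-1.04 -0.56  1.55] [0.44 0.48 0.48]
[[0.2959, -0.0001, -0.9552], [0.9552, -0.0, 0.2959], [-0.0001, -1.0, 0.0]] [-0.17   0.316  0.001]
396 169
time_s: 8.47
ee_pos: [0.4884, 0.2986, 0.0887]
orientation: [[0.296, 0.0, -0.955], [0.955, 0.0, 0.296], [0.0, -1.0, -0.0]]
contact_force: [-0.7, -0.3, 2.1]
grip_width: 0.0357
pos [0.4884 0.2986 0.0886] [0. 0. 0.] F [-0.61 -0.63  2.16] [0.62 0.47 0.54]
[[0.2958, 0.0002, -0.9553], [0.9553, 0.0001, 0.2958], [0.0002, -1.0, -0.0002]] [-0.315  0.239 -0.026]
396 169
```

```bash
python3 -m crank '{"translation":[[0,0,0.0005],[0,0,0],[0,0,0],[0,0,0],[0,0,0],[0,0,0],[0,0,0],[0,0,0],[0,0,0],[0,0,0]],"twist":[[0,0,0],[0,0,0],[0,0,0],[0,0,0],[0,0,0],[0,0,0],[0,0,0],[0,0,0],[0,0,0],[0,0,0]],"hand":[1,1,1,1,1,1,1,1,1,1]}'
python3 -m crank '{"translation":[[0,0,0],[0,0,0],[0,0,0],[0,0,0],[0,0,0],[0,0,0]],"twist":[[0,0,0],[0,0,0],[0,0,0],[0,0,0],[0,0,0],[0,0,0]],"hand":[1,1,1,1,1,1]}'
python3 look.py st4 '[.488,.2985,.03]'
```

```text
time_s: 9.55
ee_pos: [0.4884, 0.2986, 0.0891]
orientation: [[0.296, 0.0, -0.955], [0.955, 0.0, 0.296], [0.0, -1.0, -0.0]]
contact_force: [0.1, -0.6, 2.7]
grip_width: 0.0361
time_s: 10.05
ee_pos: [0.4884, 0.2986, 0.0891]
orientation: [[0.296, 0.0, -0.955], [0.955, 0.0, 0.296], [0.0, -1.0, -0.0]]
contact_force: [0.4, -0.5, 1.4]
grip_width: 0.0361
pos [0.4883 0.2985 0.0891] [0. 0. 0.] F [-0.52 -0.73  1.79] [0.67 0.45 1.06]
[[0.2958, -0.0, -0.9552], [0.9552, 0.0, 0.2958], [0.0, -1.0, 0.0]] [-0.189  0.153 -0.012]
396 169
```

View pics/st4c.png

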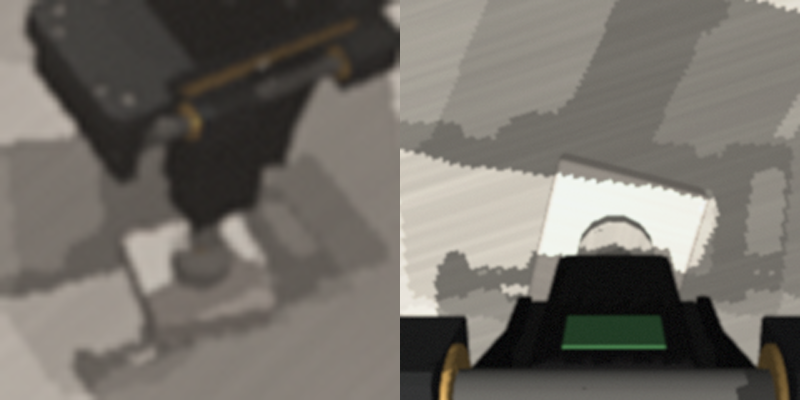

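```bash
python3 -m crank '{"translation":[[0,0,0.004],[0,0,0.008],[0,0,0.012],[0,0,0.015],[0,0,0.018],[0,0,0.018],[0,0,0.015],[0,0,0.012],[0,0,0.006],[0,0,0.003]],"twist":[[0,0,0],[0,0,0],[0,0,0],[0,0,0],[0,0,0],[0,0,0],[0,0,0],[0,0,0],[0,0,0],[0,0,0]],"hand":[1,1,1,1,1,1,1,1,1,1]}'
python3 -m crank '{"translation":[[0.004,-0.012,0],[0.007,-0.020,0],[0.010,-0.028,0],[0.012,-0.033,0],[0.012,-0.033,0],[0.012,-0.033,0],[0.012,-0.033,0],[0.012,-0.033,0],[0.010,-0.028,0],[0.007,-0.020,0]],"twist":[[0,0,0],[0,-1,0],[-0.1,-2.5,0],[-0.1,-2.5,0],[-0.1,-2.5,0],[-0.1,-2.5,0],[-0.1,-2.5,0],[-0.1,-2.5,0],[-0.1,-2.5,0],[0,-1.5,0]],"hand":[1,1,1,1,1,1,1,1,1,1]}'
python3 -m crank '{"translation":[[0.005,-0.012,0],[0,0,0],[0,0,0],[0,0,0],[0,0,0],[0,0,0]],"twist":[[0,0,0],[0,0,0],[0,0,0],[0,0,0],[0,0,0],[0,0,0]],"hand":[1,1,1,1,1,1]}'
python3 look.py sl1 '[.6227,.0122,.07]'
python3 - <<'E'
from h import *
W,a=cloud('sl1w'); h=cv2.cvtColor(a['p'],cv2.COLOR_RGB2HSV); ok=a['d']>0
near=ok&(abs(W[...,0]-.6227)<.1)&(abs(W[...,1]-.012)<.09)&(abs(W[...,2]-.07-(W[...,0]-.6245)*.364)<.012)
br=near&(h[...,2]<120)&(h[...,1]>60); s=W[br]; c=s.mean(0); n=np.linalg.svd(s-c,full_matrices=False)[2][2]; n*=np.sign(n[2])
print('n',n.round(4),'z at .6245',(c[2]-((.6245-c[0])*n[0]+(.0122-c[1])*n[1])/n[2]).round(4),len(s))
# ring: points near spot that are bright
R=near&(abs(W[...,0]-.6227)<.03)&(abs(W[...,1]-.012)<.03)&(h[...,1]<60)&(h[...,2]>90)
v,u=np.nonzero(R); print('ring px',len(u), (u.min(),u.max(),v.min(),v.max()) if len(u) else 0); s=W[R]; print(s.min(0).round(4),s.max(0).round(4), ((s-c)@n).mean().round(4))
E
```

```text
time_s: 11.13
ee_pos: [0.4884, 0.2988, 0.2011]
orientation: [[0.296, 0.001, -0.955], [0.955, 0.001, 0.296], [0.002, -1.0, -0.0]]
contact_force: [-0.8, -0.5, -1.5]
grip_width: 0.0358
time_s: 11.97
ee_pos: [0.5847, 0.0221, 0.1983]
orientation: [[0.282, 0.34, -0.897], [0.955, -0.014, 0.295], [0.087, -0.94, -0.329]]
contact_force: [0.2, -0.6, -1.2]
grip_width: 0.0357
time_s: 12.47
ee_pos: [0.5912, 0.0143, 0.1999]
orientation: [[0.279, 0.342, -0.897], [0.956, -0.012, 0.293], [0.089, -0.94, -0.33]]
contact_force: [0.3, 0.2, -2.0]
grip_width: 0.0358
pos [0.5913 0.0142 0.2   ] [0.     0.0001 0.    ] F [-0.13 -0.03 -1.61] [0.25 0.16 0.75]
[[0.2793, 0.342, -0.8972], [0.956, -0.0117, 0.2931], [0.0897, -0.9396, -0.3302]] [ 0.047  0.838 -0.049]
356 272
n [-0.3421  0.0114  0.9396] z at .6245 0.0701 36824
ring px 1095 (np.int64(297), np.int64(348), np.int64(187), np.int64(237))
[ 0.6039 -0.0097  0.0625] [0.6426 0.0325 0.0802] 0.0026
```

View pics/sl1c.png

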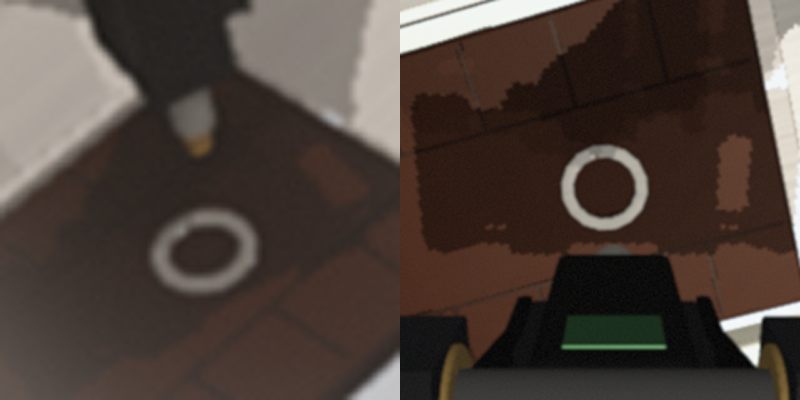

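```bash
python3 -m crank '{"translation":[[-0.0064,-0.0006,-0.0024],[-0.0063,-0.0005,-0.0023],[0.0021,-0.0001,-0.0056],[0.0034,-0.0001,-0.0094],[0.0044,-0.0002,-0.0122],[0.0044,-0.0002,-0.0122],[0.0034,-0.0001,-0.0094],[0.0021,-0.0001,-0.0056],[0.0007,0,-0.0019],[0,0,0]],"twist":[[0,0,0],[0,0,0],[0,0,0],[0,0,0],[0,0,0],[0,0,0],[0,0,0],[0,0,0],[0,0,0],[0,0,0]],"hand":[1,1,1,1,1,1,1,1,1,1]}'
python3 -m crank '{"translation":[[0,0,0],[0,0,0],[0,0,0],[0,0,0]],"twist":[[0,0,0],[0,0,0],[0,0,0],[0,0,0]],"hand":[1,1,1,1]}'
python3 look.py sl2 '[.6233,.0118,.07]'
python3 -c "
from h import *
o=manip.get_obs();R=o['orientation'];t=o['ee_pos']+R@[0,.0655,.001];n=np.array([-.342,.0118,.9396]);e=t-[.6233,.0118,.0697];print('tip',t,'height',e@n,'lateral',e-n*(e@n))"
```

```text
time_s: 13.55
ee_pos: [0.5991, 0.0114, 0.1381]
orientation: [[0.28, 0.341, -0.897], [0.956, -0.013, 0.294], [0.089, -0.94, -0.329]]
contact_force: [-0.9, -0.2, -2.1]
grip_width: 0.0359
time_s: 13.88
ee_pos: [0.5993, 0.0117, 0.1397]
orientation: [[0.28, 0.343, -0.897], [0.956, -0.012, 0.294], [0.09, -0.939, -0.331]]
contact_force: [-0.5, -0.2, -1.4]
grip_width: 0.0355
pos [0.5992 0.0117 0.1395] [0.     0.     0.0001] F [-0.15  0.06 -0.91] [0.4  0.31 0.42]
[[0.28, 0.3424, -0.8969], [0.9558, -0.0118, 0.2939], [0.09, -0.9395, -0.3306]] [-0.001  0.856 -0.072]
356 272
tip [0.62065843 0.01117154 0.07736279] height 0.008095952623238239 lateral [ 1.27250198e-04 -7.23987480e-04  5.58281006e-05]
```

View pics/sl2c.png

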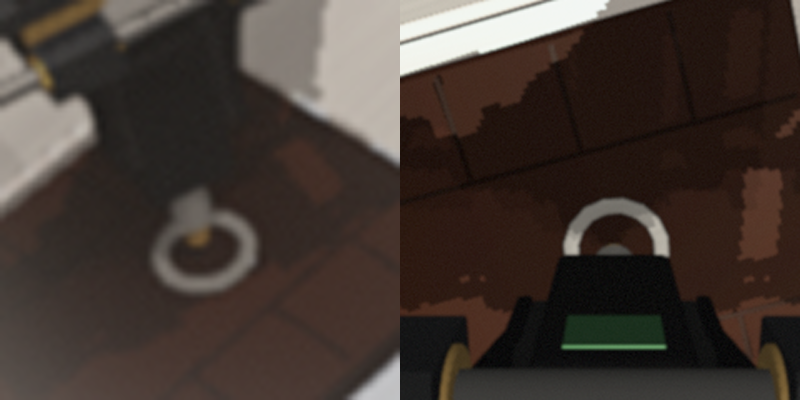

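```bash
python3 -m crank '{"translation":[[0.0010,0.0005,-0.0028],[0.0010,0,-0.0028],[0.0007,0,-0.0019],[0.0005,0,-0.0014],[0.0003,0,-0.0009],[0.0002,0,-0.0005],[0,0,0],[0,0,0],[0,0,0],[0,0,0]],"twist":[[0,0,0],[0,0,0],[0,0,0],[0,0,0],[0,0,0],[0,0,0],[0,0,0],[0,0,0],[0,0,0],[0,0,0]],"hand":[1,1,1,1,1,1,1,1,1,1]}'
cat > chk.py <<'E'
from h import *
P=[];F=[]
for k in range(8):
    shot('top'); o=manip.get_obs(); P.append(o['ee_pos']);F.append(o['contact_force'])
R=o['orientation'];t=np.mean(P,0)+R@[0,.0655,.001];n=np.array([-.342,.0118,.9396]);e=t-[.6233,.0118,.0697]
f=np.mean(F,0)+[0,0,1.25]
print('free tip height',(e@n).round(4),'lateral',(e-n*(e@n)).round(4),'F net',f.round(2),'axial',(f@n).round(2),'tilt err',np.degrees(np.arccos(-R[:,1]@n)).round(2),o['time_s'])
E
python3 chk.py
```

```text
time_s: 14.97
ee_pos: [0.6028, 0.0121, 0.1289]
orientation: [[0.28, 0.342, -0.897], [0.956, -0.012, 0.294], [0.09, -0.94, -0.33]]
contact_force: [-2.2, 0.3, 0.0]
grip_width: 0.0357
free tip height -0.003 lateral [-0.     -0.0002 -0.    ] F net [-1.39  0.35  1.92] axial 2.28 tilt err 0.4 15.3667
```

```bash
python3 -m crank '{"translation":[[0.0005,0,-0.0013],[0.0005,0,-0.0013],[0,0,0],[0,0,0],[0,0,0],[0,0,0],[0,0,0],[0,0,0]],"twist":[[0,0,0],[0,0,0],[0,0,0],[0,0,0],[0,0,0],[0,0,0],[0,0,0],[0,0,0]],"hand":[1,1,1,1,1,1,1,1]}'
python3 chk.py; python3 look.py sl3 '[.6233,.0118,.07]'; python3 chk.py
```

```text
time_s: 16.03
ee_pos: [0.6038, 0.0121, 0.1262]
orientation: [[0.28, 0.342, -0.897], [0.956, -0.012, 0.294], [0.09, -0.94, -0.33]]
contact_force: [-1.7, -0.2, 1.7]
grip_width: 0.0359
free tip height -0.0058 lateral [ 0.     -0.0001  0.    ] F net [-2.03  0.06  2.31] axial 2.86 tilt err 0.4 16.4333
pos [0.6038 0.0121 0.1261] [0. 0. 0.] F [-2.33  0.19  1.06] [0.53 0.73 0.46]
[[0.2801, 0.3419, -0.897], [0.9558, -0.012, 0.2939], [0.0897, -0.9396, -0.3302]] [-0.009  1.231 -0.027]
356 272
free tip height -0.0058 lateral [ 0.     -0.0001  0.    ] F net [-2.07 -0.08  2.51] axial 3.07 tilt err 0.4 17.0833
```

View pics/sl3c.png

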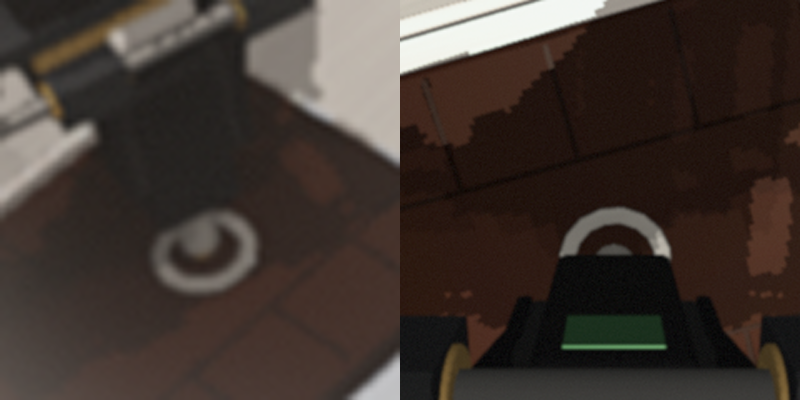

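```bash
python3 -c "
from bench import manip
print(manip.sign_off())"
```

```text
the job is handed in; nothing more can be done
None
```

I took the black probe out of its holder and pressed it on the stud and then on the marked spot. I handed the job in at about 17 s, still gripping the probe and holding it there.

- **Stud:** I pressed it upright, near the stud's centre, for more than 1.5 s. The plunger was in by about 6.4–6.9 mm from the arm's position. The force readings came to about 3.0–3.4 N, so roughly half-way.
- **Spot in the ring:** The tip came to within about 0.2 mm of my measured ring centre, which is itself good to about 1–2 mm. It was square to the slab to within about 0.4°. The plunger was in by 5.8 mm from the arm's position. The axial force was 2.9–3.1 N, which the spring rate turns into about 5–5.6 mm.
- **Not confirmed:** The pictures were too coarse to see the dark line on the plunger, so its depth rests on arm position and force only. Single force readings scattered by about 0.5–1 N.
- **Other objects:** The force readings showed no bump on the way, and the path kept clear of the other things, including the purple look-alike. I did not re-measure them at the end.

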